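# Isolate the machine unit for service: breaker off, air off

## Task

Isolate the machine unit for service. Swing the hinged cover over the breaker up out of the way, throw the breaker's toggle down to OFF as far as it goes, and shut the cover again fully; also close the air shut-off valve by turning its lever clockwise to its stop, across the pipe (before or after the breaker, as you like). Do not press the emergency-stop button beside the breaker box, do not knock the spray can, the cartons or the drill, and let go of everything at the end.

Things in the scene. Friction and masses are not known exactly. Their poses are not given: they have to be found in the camera images.
- console: Grey desk console fixed to the bench, 174 deep x 250 wide x 132 high. Origin: centre of underside; x from its front (robot side) to its back, z up; yaw within 0.35 rad. Its panel faces robot and up, rising to the back at 35 degrees from z = 33 (x = -86) to 132 (x = 55). On it: the breaker box at y = -50, emergency stop at y = 68 with a lamp 18 tall above it (all mm).
- breaker_box: Grey box on the sloping panel under a hinged cover. Origin on the panel at console (45, -50, 125) mm; x up the slope (35 degrees), y level across, z out of the panel, leaning 35 degrees to the robot. Covers x -140..0, y -55..55, z 0..66; walls 5, open inside 130 x 100. On its floor the breaker's face, 122 x 80, top at z = 19, carries the toggle (mm).
- hinge (a point): Middle of the cover's hinge line, which runs along breaker_box y at the box's upper end: breaker_box (0, 0, 69.5) mm, about 182 mm above the bench. Axes as breaker_box.
- cover (a joint): Cover angle: 0 shut, flat on the box; grows as its lower end swings up; open stop 1.85 rad. Friction hinge, 0.22 N m: stays where left; starts 0 to 0.2. At the stop it leans 19 degrees from vertical towards the robot, over the toggle, which is then reached not from straight above but with the tool tilted about 40 degrees, pointing forward and down into the box.
- cover_tab (a point): Middle of the thumb tab on the cover's free lower end. Cover: clear plate in grey frame, 146 long x 114 wide x 5, 0.16 kg. Tab: grey block 30 wide (along the hinge) x 14 thick, 40 past the plate's end, its middle 166 from the hinge line; about 88 above the bench shut, 340 at the stop (mm). Axes turn with the cover: x tab to hinge, y along hinge, z out of the outer face.
- toggle (a joint): Breaker toggle angle: 0 = ON (its start), leaning 0.4 rad up the slope from breaker_box z, towards the hinge; 0.8 rad = OFF, leaning as far down the slope, towards the robot. Turns about breaker_box y through toggle_pivot. Stiff (0.15 N m, about 3 N at the tip): stays where it is left, so it must be brought right to its stop.
- toggle_pivot (a point): Axis of the toggle: breaker_box (-78, 0, 4) mm. Axes as breaker_box.
- toggle_tip (a point): Middle of the toggle's free end, 60 mm from the pivot. The toggle is a black bar 24 mm wide (along breaker_box y), 14 mm thick, about 40 mm showing above the breaker's face; 38 mm free either side to the box walls; it clears the shut cover.
- airset: Air set fixed to the bench: base plate 130 x 290 x 10; along y at height 130: supply pipe rising at y = -117, brass ball valve with lever at y = -20, grey filter-regulator at y = 85 with clear bowl, gauge in front, black knob (42 across, top at 197). Bracket plate at x = 50, 155 high. Origin: centre of underside; x from robot side to back, z up; yaw within 0.35 rad (mm).
- valve (a joint): Lever angle about the vertical valve axis: 0 = open, lever along the pipe, pointing to airset -y; grows clockwise seen from above to the stop at 1.571 rad = closed, across the pipe, pointing to airset -x (robot side). Starts at 0 to 0.35. Friction 0.35 N m (about 4 N at the grip): stays where left.
- valve_axis (a point): Point on the lever's turning axis at the lever's height: airset (0, -20, 185) mm. Axes as airset.
- lever_grip (a point): Middle of the grip on the valve lever: 95 mm from the axis, 185 mm above the bench. The black sleeve is 24 mm wide, 12 mm thick and runs from 45 to 127 mm from the axis. Axes turn with the lever: -y outward along it, z up. Under it is only the pipe, top at 142 mm.
- estop (a joint): Travel of the red emergency-stop button: 0 out, 0.006 m fully pressed (14 N, springs back). Leave alone.
- estop_base: Yellow collar, 56 mm across, of the emergency stop, on the panel beside the breaker box, 118 mm from the box's middle plane; the red head, 40 mm across, stands 22 mm off the panel. Origin on the panel.
- can: Bystander: loose white spray can, black cap, 52 mm across, 179 mm tall, in front of the air set beside the lever's closed place. Origin: centre of underside.
- cartons: Bystander: loose pair of brown cartons, one on the other, joined, 100 x 130 mm (x, y), 146 mm tall, beside the console. Origin: centre of underside.
- drill: Bystander: loose green cordless drill standing on its black battery beside the air set, 78 mm (x) x 200 mm (y, battery -45..45, bit to +155) x 200 mm tall. Origin: centre of underside.

How it is judged:
By the outcome, as a careful person would: the job done as asked, in the order asked, and still so for the second after the job is handed in, with the robot touching nothing.
It also fails if it takes over 72 s, if anything falls off the work surface, if the arm or the gripper's body presses on something with over 40 N, if the wrist force passes 120 N, or if a joint passes its speed limit or range.

## Robot

A 7-joint arm with a two-finger parallel gripper is mounted at the origin on the work surface. World frame = base frame: x ahead of the robot, y to its left, z up, the work surface at z = 0. Lengths are in m, angles in rad, forces in N, time in s.
With the tool pointing down it reaches from about 0.425 to 0.925 m from the base axis. Payload 6.8 kg.
Tool frame: the origin (TCP) lies at the very end of the fingers, on their centre line; the grasp point (between the pads) lies 19 mm behind it; z points along the fingers, y is the line along which they close (so a half turn about z gives the same grasp; the last joint's range is limited). The gripper opens to 88 mm and grips with 3 to 60 N. Pads are 20 mm wide; open, the fingers measure 115 mm over their backs; the gripper's body (75 mm by 178 mm) begins 61 mm behind the grasp point.
Start: joints at [1, 0.477, 0.022, 1.555, -0.011, 1.109, -0.083], TCP at [0.301, -0.604, 0.223] pointing down, gripper open.
Joint ranges: [-2.96, 2.96], [-0.34, 2.1], [-1.41, 1.46], [0.24, 2.44], [-1.37, 4.51], [0.17, 1.92], [-2.96, 2.96]. Speed limits (rad/s): [2.39, 2.39, 3.14, 3.14, 3.14, 3.14, 3.14].

## Interface

Orientations are given as [roll, pitch, yaw] about the fixed x, y, z axes, in that order (R = Rz(yaw) Ry(pitch) Rx(roll)).
In Python, from workcell import status, eyes, ctrl gives the robot as it stands.
- The arm moves only by the tool apply_moves, never from a script. Its argument "commands" is a list of rows, each an object with "dp": the shift along the world's x, y, z normalised to -1 to 1, where 1 is 20 mm, a list of three; "rotation": the turn, a rotation vector about the world's x, y, z normalised to -1 to 1, where 1 is 0.08 rad, a list of three. A call has 1 to 5 rows; each row shifts and turns the commanded pose from where the row before left it; what a row does not reach is not made up. A row lasts 1/8 s, in which the tool goes at most 62.5 mm and 10.7 degrees, less where a joint would pass 70% of its speed; a pose out of reach is approached as far as the arm can. A call with a number of a shift or a turn outside -1 to 1 is refused whole. A call with a gripper value outside its range is refused whole. "hand" is the finger opening in mm, from 0 to 87.8, set as the call begins (left out, the last holds). The fingers move at their own pace and stop on an object; "newtons" is the grip in N (left out, the last holds). Time passes only in rows, so rows that do not move let the fingers close. It gives the time, the measured TCP pose, the force, the opening and the grip force at its end, in the units of the state.
- status.observe(): the state, without advancing time (a new reading comes with each control period).
- eyes.grab_frame(name): name is "scene" or "top"; returns the picture (480x640x3 uint8, red, green, blue); there is no depth.
- eyes.camera_model(name): a dict with "vfov" (degrees; the focal length in pixels is half the picture's height over the tangent of half this angle, whatever the lens; pixels are square), "cx", "cy" (the principal point, pixels), "position" and "rotation" of the camera in the world. Camera axes: x right, y up, looking along -z (the intrinsics and any distortion apply to the point x, -y, -z); pixel columns grow to the right and rows downward; lengths in m; the calibration is good to about 2 mm. A picture is of the moment at which its call begins. camera_model takes no time and is no camera call.
- ctrl.sign_off(): hands the job in; it is judged then, once.
The state is a dict: "time": time; "qpos": joint angles; "joint_vel": joint speeds; "tau": joint torques, N m; "tool_pos": TCP position; "tool_rot": TCP orientation; "ft_force": force on the tool from outside, world axes, zero at the start; "moment": the same for the moment, N m; "finger_gap": opening from 0.0 (shut) to 1.0 (fully open); "grip_force": force on a finger pad.
Only numpy, scipy, OpenCV 4.12 (cv2) and the standard library are available. Lean on these libraries where they do the work, as an engineer would, in place of code of your own. Each camera call takes 0.05 s, during which the arm holds its last target. There are 200 camera calls.

## Working session

There is one attempt and no reset: what is moved stays moved. The work goes in short steps, Python scripts to look and compute and a tool call to move; the robot and the scene stay as the last step left them, time stands still between calls to the robot, and variables do not carry over. Pictures are saved under pics/ and viewed, at most 10 in all, crops included, and the job is handed in when it is done.

Besides the shell and the picture viewer there is one more tool, called after ">>>" as a command line: name --argument value ..., lists and objects as JSON in quotes. apply_moves: Moves the arm, as the interface text tells. Its arguments: {"type":"object","properties":{"commands":{"type":"array"},"hand":{"type":"number"},"newtons":{"type":"number"}},"required":["commands"]}

```bash
ls; mkdir -p pics
python3 - <<'E'
from workcell import status, eyes, ctrl
import cv2
print(status.observe())
for n in("scene","top"):
    im=eyes.grab_frame(n); cv2.imwrite(f"pics/{n}0.png",im[:,:,::-1]); print(n,eyes.camera_model(n))
E
```

```text
pics
{'time': 0.0, 'qpos': array([ 0.99986485,  0.47777326,  0.02234388,  1.556471  , -0.01149269,
        1.10928132, -0.08311107]), 'joint_vel': array([ 7.22165783e-04, -3.00874881e-04, -3.53456384e-06,  4.92733719e-04,
        1.72807828e-03,  7.43852019e-04, -7.25610594e-05]), 'tau': array([-2.75790228e-06, -5.82853675e+01,  1.53467283e+00, -2.72610676e+01,
       -5.42802375e-02,  1.70238479e-02,  1.80708771e-04]), 'tool_pos': array([ 0.30108447, -0.60344725,  0.22169155]), 'tool_rot': array([-3.13979359e+00,  1.41929466e-04,  4.62841522e-01]), 'ft_force': array([ 0.15286307, -0.11737705, -0.86330024]), 'moment': array([ 0.01895878, -0.07298055, -0.02523123]), 'grip_force': 0.0, 'finger_gap': 0.9977096119792097}
scene {'vfov': 55.530564325493344, 'cx': 315.8941459751616, 'cy': 243.14607970861599, 'position': array([ 0.84247073, -0.45146994,  1.07694454]), 'rotation': array([0.5812169 , 0.01597048, 0.54323243])}
top {'vfov': 47.58739024009809, 'cx': 329.220932824426, 'cy': 246.25910054521927, 'position': array([0.27812764, 0.03942628, 1.24456075]), 'rotation': array([ 0.23266052, -0.00619702, -1.41465447])}
```

View pics/scene0.png

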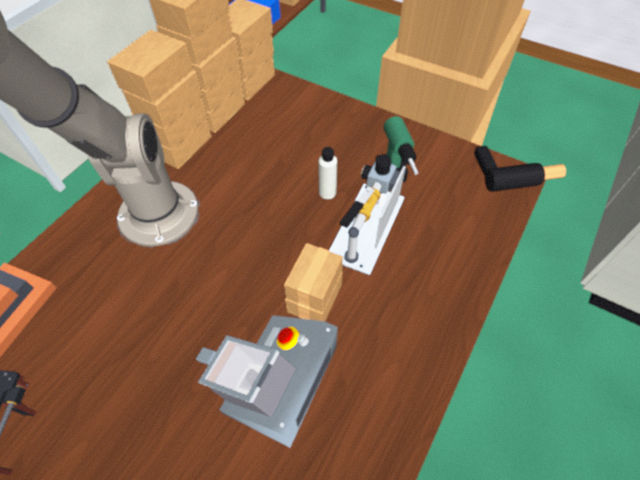

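View pics/top0.png

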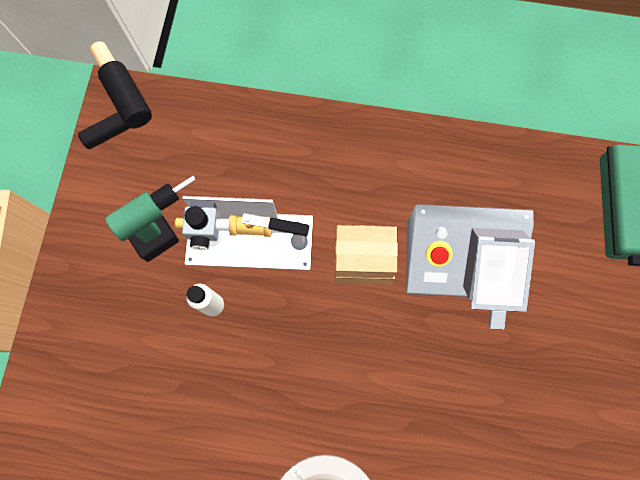

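```bash
cat > crop.py <<'E'
import cv2,numpy as np
def crop(im,x,y,w,h,s,step=20):
    c=cv2.resize(im[y:y+h,x:x+w],None,fx=s,fy=s,interpolation=cv2.INTER_CUBIC)
    for u in range(-(-x//step)*step,x+w,step):
        cv2.line(c,((u-x)*s,0),((u-x)*s,6),(0,0,255),1); cv2.putText(c,str(u),((u-x)*s,16),0,.35,(0,0,255),1)
    for v in range(-(-y//step)*step,y+h,step):
        cv2.line(c,(0,(v-y)*s),(6,(v-y)*s),(0,0,255),1); cv2.putText(c,str(v),(8,(v-y)*s+4),0,.35,(0,0,255),1)
    return c
E
python3 - <<'E'
from crop import *
t=cv2.imread("pics/top0.png"); s=cv2.imread("pics/scene0.png")
cv2.imwrite("pics/c1.png",np.hstack([crop(t,402,198,140,145,4)[:580,:400] if 0 else crop(t,402,200,140,133,3),crop(s,193,313,126,133,3)]) if 0 else np.hstack([cv2.resize(crop(t,402,200,140,140,4),(400,400)) if 0 else crop(t,403,200,133,133,3),crop(s,193,313,133,133,3)]))
cv2.imwrite("pics/c2.png",np.hstack([crop(t,178,180,140,150,3),crop(s,313,140,125,150,3)]))
E
```

```text
(no output)
```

View pics/c1.png

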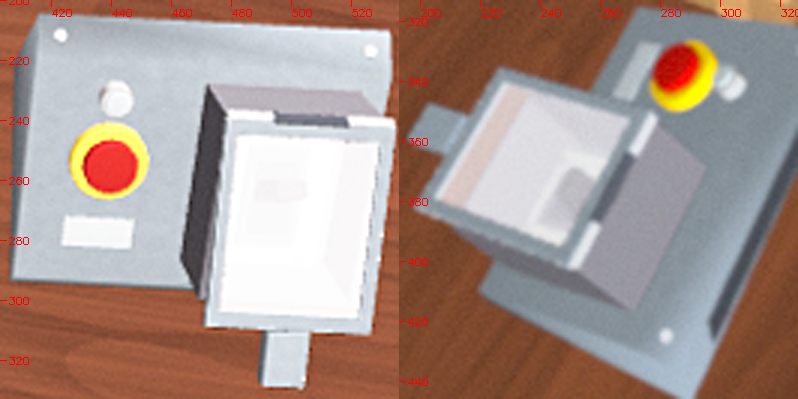

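View pics/c2.png

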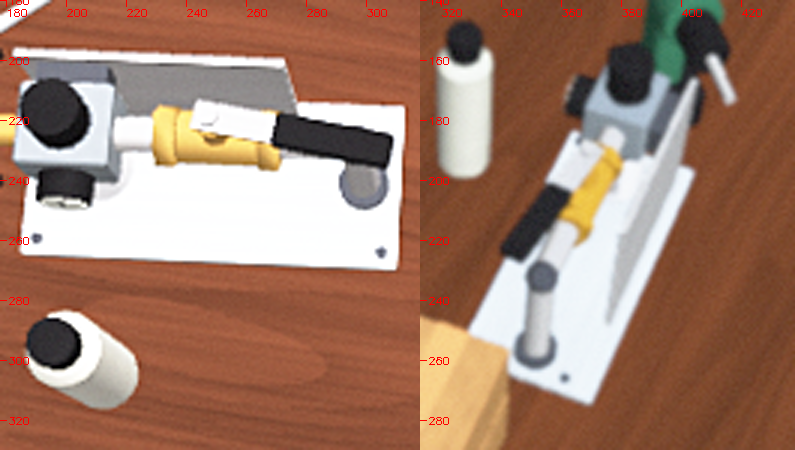

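```bash
cat > geo.py <<'E'
import numpy as np
from scipy.spatial.transform import Rotation as R
CAM=dict(top=(47.58739024009809,329.2209,246.2591,[0.27812764,0.03942628,1.24456075],[0.23266052,-0.00619702,-1.41465447]),
 scene=(55.530564325493344,315.894146,243.14608,[0.84247073,-0.45146994,1.07694454],[0.5812169,0.01597048,0.54323243]))
def proj(c,P):
    f,cx,cy,p,r=CAM[c]; f=240/np.tan(np.radians(f/2))
    q=R.from_euler('xyz',r).inv().apply(np.atleast_2d(P)-p)
    return np.c_[cx-f*q[:,0]/q[:,2], cy+f*q[:,1]/q[:,2]]
def ray(c,u,v,z):
    f,cx,cy,p,r=CAM[c]; f=240/np.tan(np.radians(f/2))
    d=R.from_euler('xyz',r).apply([(u-cx)/f,-(v-cy)/f,-1]); p=np.array(p)
    return p+d*(z-p[2])/d[2]
def frame(x,y,yaw): return lambda P: R.from_euler('z',yaw).apply(np.atleast_2d(P))+[x,y,0]
RB=R.from_euler('y',-np.radians(35))      # breaker axes in console
def box(P): return RB.apply(np.atleast_2d(P))+np.array([.045,-.05,.125])   # breaker->console
def cov(P,a):   # cover-plane coords (x<0 away from hinge, z rel. hinge) -> breaker
    return R.from_euler('y',a).apply(np.atleast_2d(P))+[0,0,.0695]
E
python3 - <<'E'
from geo import *
from scipy.optimize import least_squares
print('base',proj('top',[0,0,0]),proj('scene',[0,0,0]))
C=[('top',(87,125,132),415.3,205.3),('top',(87,-125,132),533.7,210),('scene',(87,-125,132),290.3,445.7),('scene',(-86,-125,33),219.7,409.7)]
B=[('top',(0,55,0),472.3,228.3),('scene',(0,55,0),295,367.3),('scene',(0,-55,0),271.3,415.7)]
V=[('top',(-146,57,2.5),471.3,308.3),('top',(-146,-57,2.5),527,311.3),('top',(0,57,2.5),479,236.7),('top',(0,-57,2.5),534.7,240),
('scene',(0,57,2.5),278,350.3),('scene',(0,-57,2.5),249,400.3),('scene',(-146,-57,2.5),198,382.3),('scene',(-146,57,2.5),226.3,335.7),
('top',(-186,15,7),490.7,328.3),('top',(-186,-15,7),504,329),('scene',(-186,15,7),201.7,347.3),('scene',(-186,-15,7),197,361.3)]
def res(p):
    F=frame(*p[:3]);o=[]
    for c,P,u,v in C:o.append(proj(c,F(np.array(P)/1e3))[0]-[u,v])
    for c,P,u,v in B:o.append(proj(c,F(box(np.array(P)/1e3)))[0]-[u,v])
    for c,P,u,v in V:o.append(proj(c,F(box(cov(np.array(P)/1e3,p[3]))))[0]-[u,v])
    return np.array(o)
s=least_squares(lambda p:res(p).ravel(),[.65,-.45,0,.1],loss='soft_l1'); print(s.x); print(res(s.x).round(1).tolist())
A=[('top',(-65,145,10),184.7,264.3),('top',(-65,-145,10),310.3,269.7),('top',(65,-145,10),313,215.3),('scene',(65,-145,10),370.3,274.3),('scene',(65,145,10),403.7,196.7),('scene',(0,-117,10),351.7,256.7)]
L=[('top',127,308,230),('top',45,269.7,223.8),('scene',127,343.7,224),('scene',45,360.7,206)]
def ra(p):
    F=frame(*p[:3]);o=[proj(c,F(np.array(P)/1e3))[0]-[u,v] for c,P,u,v in A]
    for c,r,u,v in L:o.append(proj(c,F(np.array([-r*np.sin(p[3]),-20-r*np.cos(p[3]),189])/1e3))[0]-[u,v])
    return np.array(o)
s=least_squares(lambda p:ra(p).ravel(),[.65,.3,0,.1],loss='soft_l1'); print(s.x); print(ra(s.x).round(1).tolist())
print('can',ray('top',195.7,294,.179),ray('scene',328.3,151,.179))
for u,v in[(336,226),(397,226),(398,271),(336,271)]:print('carton',ray('top',u,v,.146))
print('estop',ray('top',439.7,255.3,.12))
E
```

```text
base [[323.51431911 512.31045255]] [[157.90553938 212.42640015]]
[ 0.5880375  -0.22777629  0.11370567  0.18054203]
[[-0.2, -1.2], [-1.8, -1.0], [-5.3, -9.7], [-1.2, 0.5], [-1.6, -2.1], [0.1, 0.9], [-0.3, 2.0], [-0.4, -0.9], [-0.8, -1.6], [-1.4, 1.2], [-0.4, 0.3], [-2.1, -0.4], [-0.5, 2.0], [-0.8, 0.6], [-1.1, 0.1], [-0.7, -0.9], [0.5, -1.0], [-0.1, 0.4], [-2.8, -1.6]]
[0.55679266 0.26437974 0.1180249  0.15841069]
[[-0.0, -0.7], [-0.2, -1.2], [-0.4, -0.8], [-1.4, -0.6], [-0.4, -0.4], [-1.4, 0.5], [0.9, -0.5], [-0.7, -2.1], [-2.1, 0.4], [-1.7, -4.2]]
can [0.39195588 0.31665619 0.179     ] [0.39948411 0.3196099  0.179     ]
carton [0.58159899 0.06594577 0.146     ]
carton [ 0.60168383 -0.06023081  0.146     ]
carton [ 0.50691915 -0.07444244  0.146     ]
carton [0.48696874 0.05132714 0.146     ]
estop [ 0.55972712 -0.16014137  0.12      ]
```

```bash
cat >> geo.py <<'E'
PSI=0.1137; F=frame(.588,-.2278,PSI)
def tool(tau,yaw=PSI): return R.from_euler('z',yaw)*R.from_euler('y',-np.radians(tau))*R.from_euler('x',np.pi)
def pose(p,tau,back=0.):   # p console point held 'back' behind TCP
    T=tool(tau); return F(p)[0]+T.apply([0,0,back]),T
def tabp(a,tau,r=.170,back=.014): return pose(box(cov([-r,0,0],a))[0],tau,back)
def togp(g,tau=40,l=.048,back=.019,):  # g toggle angle
    b=np.array([-.078,0,.004])+l*np.array([np.sin(.4-g),0,np.cos(.4-g)])
    return pose(box(b)[0],tau,back)
def plan(ts,start=None,w=0):
    from workcell import status
    s=status.observe(); p,T=s['tool_pos'],R.from_euler('xyz',s['tool_rot'])
    print('t %.2f'%s['time'],'at',p.round(4),'q',s['qpos'].round(2),'F',s['ft_force'].round(1))
    for q,Q in ts:
        d=(q-p)/.02; r=(Q*T.inv()).as_rotvec()/.08
        n=max(1,int(np.ceil(max(abs(d).max(),abs(r).max()))))
        print('->',q.round(4),'n',n,'dp/row',(d/n).round(2),'rot/row',(r/n).round(2)); p,T=q,Q
E
python3 - <<'E'
from geo import *
p,T=tabp(.18,20); back=lambda k:(p-T.apply([0,0,k]),T)
plan([back(.08),back(0)])
print('tip',togp(0)[0],'est box lid top')
E
```

```text
t 0.10 at [ 0.3011 -0.6035  0.2218] q [ 1.    0.48  0.02  1.56 -0.01  1.11 -0.08] F [ 0.5 -0.9 -0.3]
-> [ 0.4229 -0.297   0.1729] n 16 dp/row [ 0.38  0.96 -0.15] rot/row [ 0.08 -0.26 -0.27]
-> [ 0.4501 -0.2939  0.0978] n 4 dp/row [ 0.34  0.04 -0.94] rot/row [0. 0. 0.]
tip [ 0.57477369 -0.27963529  0.11591961] est box lid top
```

>>> apply_moves --commands '[{"dp": [0.38, 0.96, -0.15], "rotation": [0.08, -0.26, -0.27]}, {"dp": [0.38, 0.96, -0.15], "rotation": [0.08, -0.26, -0.27]}, {"dp": [0.38, 0.96, -0.15], "rotation": [0.08, -0.26, -0.27]}, {"dp": [0.38, 0.96, -0.15], "rotation": [0.08, -0.26, -0.27]}, {"dp": [0.38, 0.96, -0.15], "rotation": [0.08, -0.26, -0.27]}]' --hand 60

```text
time: 0.72
tool_pos: [0.3394, -0.5071, 0.2071]
tool_rot: [3.13, -0.109, 0.354]
ft_force: [-0.2, -0.1, 0.7]
finger_gap: 0.684
grip_force: 0.0
```

>>> apply_moves --commands '[{"dp": [0.38, 0.96, -0.15], "rotation": [0.08, -0.26, -0.27]}, {"dp": [0.38, 0.96, -0.15], "rotation": [0.08, -0.26, -0.27]}, {"dp": [0.38, 0.96, -0.15], "rotation": [0.08, -0.26, -0.27]}, {"dp": [0.38, 0.96, -0.15], "rotation": [0.08, -0.26, -0.27]}, {"dp": [0.38, 0.96, -0.15], "rotation": [0.08, -0.26, -0.27]}]'

```text
time: 1.35
tool_pos: [0.3777, -0.4109, 0.1923]
tool_rot: [3.13, -0.218, 0.246]
ft_force: [0.4, -0.4, -0.4]
finger_gap: 0.682
grip_force: 0.0
```

>>> apply_moves --commands '[{"dp": [0.38, 0.96, -0.15], "rotation": [0.08, -0.26, -0.27]}, {"dp": [0.38, 0.96, -0.15], "rotation": [0.08, -0.26, -0.27]}, {"dp": [0.38, 0.96, -0.15], "rotation": [0.08, -0.26, -0.27]}, {"dp": [0.38, 0.96, -0.15], "rotation": [0.08, -0.26, -0.27]}, {"dp": [0.38, 0.96, -0.15], "rotation": [0.08, -0.26, -0.27]}]'

```text
time: 1.98
tool_pos: [0.4158, -0.3148, 0.1776]
tool_rot: [3.141, -0.326, 0.135]
ft_force: [0.1, 0.7, -0.7]
finger_gap: 0.684
grip_force: 0.0
```

Run:
```python
from geo import *
from crop import *
from workcell import eyes
p,T=tabp(.18,20); back=lambda k:(p-T.apply([0,0,k]),T)
plan([back(.04),back(0)])
t=eyes.grab_frame("top")[:,:,::-1].copy(); s=eyes.grab_frame("scene")[:,:,::-1].copy()
for n,im in(('top',t),('scene',s)):   # overlay of the model
    for P in [F(box(cov([-.186,y,0],.18))) for y in(-.015,.015)]+[F(box(cov([-.146,y,.0025],.18))) for y in(-.057,.057)]+[F(box(cov([0,y,.0025],.18))) for y in(-.057,.057)]:
        u,v=proj(n,P)[0]; cv2.circle(im,(int(round(u)),int(round(v))),1,(0,255,0),-1)
cv2.imwrite("pics/c3.png",np.hstack([crop(t,403,200,133,140,3),crop(s,170,300,133,140,3)]))
```

```text
t 1.98 at [ 0.4158 -0.3148  0.1776] q [ 0.81  0.2  -0.15  2.13 -0.35  0.62 -0.5 ] F [ 0.1  0.7 -0.7]
-> [ 0.4365 -0.2954  0.1354] n 3 dp/row [ 0.35  0.32 -0.7 ] rot/row [ 0.01 -0.09 -0.09]
-> [ 0.4501 -0.2939  0.0978] n 2 dp/row [ 0.34  0.04 -0.94] rot/row [0. 0. 0.]
```

View pics/c3.png

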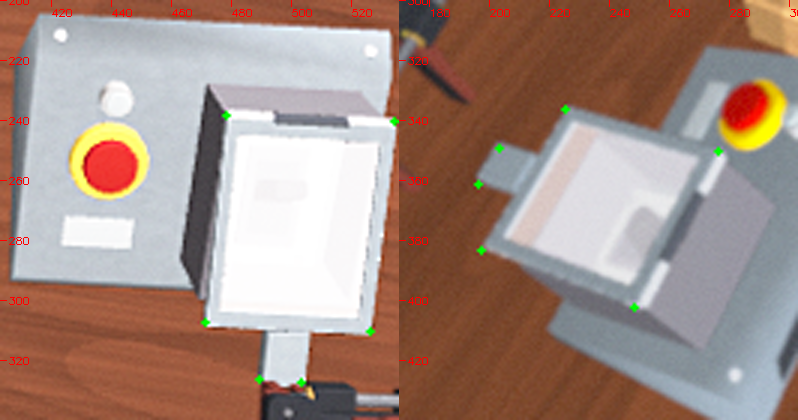

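The overlaid model points land on the tab and cover corners in both views (top (490,327) and (504,327)), so the console fit holds. The gripper is just right of the tab.

>>> apply_moves --commands '[{"dp": [0.35, 0.32, -0.7], "rotation": [0.01, -0.09, -0.09]}, {"dp": [0.35, 0.32, -0.7], "rotation": [0.01, -0.09, -0.09]}, {"dp": [0.35, 0.32, -0.7], "rotation": [0.01, -0.09, -0.09]}, {"dp": [0.34, 0.04, -0.94], "rotation": [0, 0, 0]}, {"dp": [0.34, 0.04, -0.94], "rotation": [0, 0, 0]}]'

```text
time: 2.7
tool_pos: [0.4503, -0.296, 0.0978]
tool_rot: [3.14, -0.347, 0.114]
ft_force: [-0.5, -0.0, -0.1]
finger_gap: 0.683
grip_force: 0.0
```

>>> apply_moves --commands '[{"dp": [0, 0, 0], "rotation": [0, 0, 0]}, {"dp": [0, 0, 0], "rotation": [0, 0, 0]}, {"dp": [0, 0, 0], "rotation": [0, 0, 0]}, {"dp": [0, 0, 0], "rotation": [0, 0, 0]}]' --hand 0 --newtons 12

```text
time: 3.2
tool_pos: [0.4498, -0.2912, 0.0981]
tool_rot: [-3.137, -0.346, 0.117]
ft_force: [-0.1, 9.2, 1.4]
finger_gap: 0.341
grip_force: 12.0
```

Run:
```python
from geo import *
A=np.linspace(.18,1.85,9)
plan([tabp(a,t) for a,t in zip(A,np.linspace(20,45,9))])
```

```text
t 3.20 at [ 0.4498 -0.2912  0.0981] q [ 0.78  0.34 -0.21  2.18 -0.42  0.4  -0.49] F [-0.1  9.2  1.4]
-> [ 0.4501 -0.2939  0.0978] n 1 dp/row [ 0.01 -0.14 -0.02] rot/row [-0.05 -0.05 -0.06]
-> [ 0.4395 -0.2951  0.1316] n 2 dp/row [-0.26 -0.03  0.85] rot/row [ 0.04 -0.34  0.  ]
-> [ 0.436  -0.2955  0.1671] n 2 dp/row [-0.09 -0.01  0.89] rot/row [ 0.04 -0.34  0.  ]
-> [ 0.4399 -0.295   0.2027] n 2 dp/row [0.1  0.01 0.89] rot/row [ 0.04 -0.34  0.  ]
-> [ 0.451  -0.2938  0.237 ] n 2 dp/row [0.28 0.03 0.86] rot/row [ 0.04 -0.34  0.  ]
-> [ 0.4687 -0.2917  0.2683] n 2 dp/row [0.44 0.05 0.78] rot/row [ 0.04 -0.34 -0.  ]
-> [ 0.4925 -0.289   0.2955] n 2 dp/row [0.59 0.07 0.68] rot/row [ 0.04 -0.34  0.  ]
-> [ 0.5212 -0.2858  0.3173] n 2 dp/row [0.72 0.08 0.54] rot/row [ 0.04 -0.34  0.  ]
-> [ 0.5536 -0.2821  0.3328] n 2 dp/row [0.81 0.09 0.39] rot/row [ 0.04 -0.34  0.  ]
```

>>> apply_moves --commands '[{"dp": [-0.2, 0.15, 0.4], "rotation": [0.04, -0.3, 0]}, {"dp": [-0.26, -0.03, 0.85], "rotation": [0.04, -0.34, 0]}, {"dp": [-0.12, -0.02, 0.87], "rotation": [0.04, -0.34, 0]}, {"dp": [-0.06, -0.01, 0.89], "rotation": [0.04, -0.34, 0]}]'

```text
time: 3.7
tool_pos: [0.4362, -0.2925, 0.1587]
tool_rot: [-3.14, -0.453, 0.114]
ft_force: [1.5, 1.6, -3.6]
finger_gap: 0.345
grip_force: 12.0
```

```bash
cat > fit.py <<'E'
from geo import *
from workcell import status
from scipy.optimize import minimize_scalar
def cur():
    s=status.observe(); T=R.from_euler('xyz',s['tool_rot']); P=s['tool_pos']-T.apply([0,0,.014])
    c=R.from_euler('z',-PSI).apply(P-[.588,-.2278,0]); h=box([0,0,.0695])[0]; d=c-h
    th=np.arctan2(d[2],-d[0])+np.radians(35)
    print('cover a %.3f r %.4f dy %.4f'%(th,np.hypot(d[0],d[2]),d[1]),'tau',np.degrees(np.arctan2(*(T.apply([0,0,1])@np.array([[np.cos(PSI),0],[np.sin(PSI),0],[0,-1]])))))
    return th
E
python3 - <<'E'
from fit import *
a=cur(); A=np.linspace(a,1.87,9)[1:]
plan([tabp(x,t) for x,t in zip(A,np.linspace(30,45,8))])
E
```

```text
cover a 0.548 r 0.1698 dy 0.0029 tau 25.95489142546717
t 3.70 at [ 0.4362 -0.2925  0.1587] q [ 0.95  0.22 -0.32  2.2  -0.57  0.46 -0.32] F [ 1.5  1.6 -3.6]
-> [ 0.4377 -0.2953  0.1872] n 2 dp/row [ 0.04 -0.07  0.71] rot/row [ 0.04 -0.44 -0.01]
-> [ 0.4433 -0.2946  0.2151] n 2 dp/row [0.14 0.02 0.7 ] rot/row [ 0.03 -0.23  0.  ]
-> [ 0.4533 -0.2935  0.2417] n 2 dp/row [0.25 0.03 0.67] rot/row [ 0.03 -0.23 -0.  ]
-> [ 0.4675 -0.2919  0.2664] n 2 dp/row [0.35 0.04 0.62] rot/row [ 0.03 -0.23  0.  ]
-> [ 0.4854 -0.2898  0.2885] n 2 dp/row [0.45 0.05 0.55] rot/row [ 0.03 -0.23 -0.  ]
-> [ 0.5067 -0.2874  0.3075] n 2 dp/row [0.53 0.06 0.47] rot/row [ 0.03 -0.23  0.  ]
-> [ 0.5307 -0.2847  0.3227] n 2 dp/row [0.6  0.07 0.38] rot/row [ 0.03 -0.23  0.  ]
-> [ 0.5568 -0.2817  0.3338] n 2 dp/row [0.65 0.07 0.28] rot/row [ 0.03 -0.23  0.  ]
```

Lifting with small forces; dy about +3 mm is a measured correction.

>>> apply_moves --commands '[{"dp": [0.04, 0, 0.71], "rotation": [0.04, -0.4, 0]}, {"dp": [0.05, 0, 0.71], "rotation": [0.04, -0.4, 0]}, {"dp": [0.12, 0.02, 0.7], "rotation": [0.03, -0.23, 0]}, {"dp": [0.16, 0.02, 0.7], "rotation": [0.03, -0.23, 0]}]'

```text
time: 4.2
tool_pos: [0.444, -0.2917, 0.215]
tool_rot: [-3.14, -0.554, 0.114]
ft_force: [-0.2, 3.5, -3.2]
finger_gap: 0.346
grip_force: 12.0
```

>>> apply_moves --commands '[{"dp": [0.22, 0.03, 0.68], "rotation": [0.03, -0.23, 0]}, {"dp": [0.27, 0.03, 0.66], "rotation": [0.03, -0.23, 0]}, {"dp": [0.32, 0.04, 0.63], "rotation": [0.03, -0.23, 0]}, {"dp": [0.37, 0.04, 0.61], "rotation": [0.03, -0.23, 0]}]'

```text
time: 4.7
tool_pos: [0.4689, -0.289, 0.267]
tool_rot: [-3.14, -0.63, 0.114]
ft_force: [3.2, 5.1, -6.6]
finger_gap: 0.345
grip_force: 12.0
```

Run:
```python
from fit import *
a=cur(); A=np.linspace(a,1.87,6)[1:]
plan([tabp(x,t) for x,t in zip(A,np.linspace(38,45,5))])
```

```text
cover a 1.218 r 0.1689 dy 0.0027 tau 36.08789274257049
t 4.70 at [ 0.4689 -0.289   0.267 ] q [ 1.06  0.09 -0.38  2.14 -0.78  0.6  -0.18] F [ 3.2  5.1 -6.6]
-> [ 0.4823 -0.2902  0.2852] n 1 dp/row [ 0.67 -0.06  0.91] rot/row [ 0.03 -0.42 -0.02]
-> [ 0.4985 -0.2883  0.3009] n 1 dp/row [0.81 0.09 0.78] rot/row [ 0.04 -0.38 -0.  ]
-> [ 0.5165 -0.2863  0.3143] n 1 dp/row [0.9  0.1  0.67] rot/row [ 0.04 -0.38  0.  ]
-> [ 0.5361 -0.2841  0.3254] n 1 dp/row [0.98 0.11 0.55] rot/row [ 0.04 -0.38 -0.  ]
-> [ 0.5568 -0.2817  0.3338] n 2 dp/row [0.52 0.06 0.21] rot/row [ 0.02 -0.19  0.  ]
```

>>> apply_moves --commands '[{"dp": [0.67, 0.1, 0.88], "rotation": [0.03, -0.4, 0]}, {"dp": [0.81, 0.1, 0.77], "rotation": [0.03, -0.38, 0]}, {"dp": [0.9, 0.11, 0.66], "rotation": [0.03, -0.38, 0]}]'

```text
time: 5.08
tool_pos: [0.517, -0.2839, 0.3145]
tool_rot: [3.136, -0.725, 0.118]
ft_force: [-2.4, 3.9, -1.4]
finger_gap: 0.342
grip_force: 12.0
```

>>> apply_moves --commands '[{"dp": [0.49, 0.06, 0.28], "rotation": [0.02, -0.19, 0]}, {"dp": [0.49, 0.06, 0.27], "rotation": [0.02, -0.19, 0]}, {"dp": [0.52, 0.06, 0.22], "rotation": [0.02, -0.19, 0]}, {"dp": [0.4, 0.05, 0.15], "rotation": [0, 0, 0]}]'

```text
time: 5.58
tool_pos: [0.5553, -0.2799, 0.3336]
tool_rot: [3.134, -0.771, 0.118]
ft_force: [-3.4, 3.6, 3.6]
finger_gap: 0.338
grip_force: 12.0
```

Run:
```python
from fit import *
a=cur(); plan([tabp(1.85,45)])
```

```text
cover a 1.863 r 0.1702 dy 0.0020 tau 44.19536859538618
t 5.58 at [ 0.5553 -0.2799  0.3336] q [ 1.02  0.1  -0.43  2.04 -0.89  0.57 -0.19] F [-3.4  3.6  3.6]
-> [ 0.5536 -0.2821  0.3328] n 1 dp/row [-0.09 -0.11 -0.04] rot/row [ 0.09 -0.17  0.01]
```

>>> apply_moves --commands '[{"dp": [0, 0, 0], "rotation": [0, 0, 0]}, {"dp": [0, 0, 0], "rotation": [0, 0, 0]}, {"dp": [-0.7, -0.08, 0.7], "rotation": [0, 0, 0]}, {"dp": [-0.7, -0.08, 0.7], "rotation": [0, 0, 0]}, {"dp": [-0.7, -0.08, 0.7], "rotation": [0, 0, 0]}]' --hand 52

```text
time: 6.2
tool_pos: [0.5112, -0.2847, 0.3736]
tool_rot: [3.136, -0.768, 0.116]
ft_force: [1.0, 0.1, -0.4]
finger_gap: 0.596
grip_force: 0.0
```

Run:
```python
from geo import *
p,T=togp(0); p=p+R.from_euler('z',PSI).apply([0,.0025,0]); bk=lambda k:(p-T.apply([0,0,k]),T)
plan([(np.array([.47,-.287,.30]),T),bk(.08),bk(0)])
from workcell import eyes; import cv2
cv2.imwrite("pics/c4.png",eyes.grab_frame("scene")[240:480,120:440,::-1].repeat(2,0).repeat(2,1))
```

```text
t 6.20 at [ 0.5112 -0.2847  0.3736] q [ 1.08  0.01 -0.38  2.03 -0.86  0.71 -0.2 ] F [ 1.   0.1 -0.4]
-> [ 0.47  -0.287  0.3  ] n 4 dp/row [-0.52 -0.03 -0.92] rot/row [-0.01  0.22  0.  ]
-> [ 0.5234 -0.283   0.1772] n 7 dp/row [ 0.38  0.03 -0.88] rot/row [0. 0. 0.]
-> [ 0.5745 -0.2772  0.1159] n 4 dp/row [ 0.64  0.07 -0.77] rot/row [0. 0. 0.]
```

View pics/c4.png

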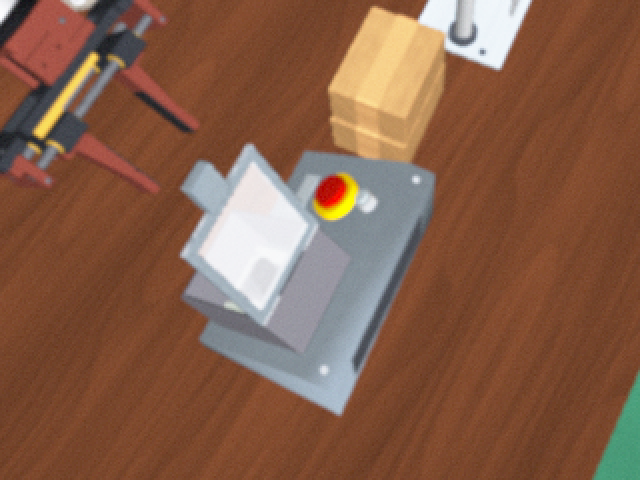

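The cover stands open in the scene view, with its tab at about (225,330) and the toggle visible at about (250,375). The gripper is clear of it, with fingertips at about (218,304) and (199,335).

```bash
python3 -c "
from geo import *
print(proj('scene',[.5112,-.2847,.3736]))
print('tab',proj('scene',F(box(cov([-.186,0,0],1.85)))))"
```

```text
[[204.66519422 318.09282167]]
tab [[219.82088368 329.20212402]]
```

>>> apply_moves --commands '[{"dp": [-0.52, -0.03, -0.92], "rotation": [0, 0.22, 0]}, {"dp": [-0.52, -0.03, -0.92], "rotation": [0, 0.22, 0]}, {"dp": [-0.52, -0.03, -0.92], "rotation": [0, 0.22, 0]}, {"dp": [-0.52, -0.03, -0.92], "rotation": [0, 0.22, 0]}]'

```text
time: 6.75
tool_pos: [0.4693, -0.2859, 0.2972]
tool_rot: [-3.133, -0.696, 0.109]
ft_force: [0.7, 1.4, 0.1]
finger_gap: 0.594
grip_force: 0.0
```

>>> apply_moves --commands '[{"dp": [0.38, 0.03, -0.88], "rotation": [0, 0, 0]}, {"dp": [0.38, 0.03, -0.88], "rotation": [0, 0, 0]}, {"dp": [0.38, 0.03, -0.88], "rotation": [0, 0, 0]}, {"dp": [0.38, 0.03, -0.88], "rotation": [0, 0, 0]}, {"dp": [0.38, 0.03, -0.88], "rotation": [0, 0, 0]}]'

```text
time: 7.38
tool_pos: [0.5078, -0.283, 0.2096]
tool_rot: [-3.134, -0.696, 0.109]
ft_force: [0.8, -0.4, 0.2]
finger_gap: 0.587
grip_force: 0.0
```

Run:
```python
from geo import *
p,T=togp(0); p=p+R.from_euler('z',PSI).apply([0,.0025,0]); bk=lambda k:(p-T.apply([0,0,k]),T)
plan([bk(.08),bk(0)])
```

```text
t 7.38 at [ 0.5078 -0.283   0.2096] q [ 1.06  0.23 -0.45  2.19 -1.05  0.43  0.11] F [ 0.8 -0.4  0.2]
-> [ 0.5234 -0.283   0.1772] n 2 dp/row [ 0.39  0.   -0.81] rot/row [-0.03 -0.02 -0.  ]
-> [ 0.5745 -0.2772  0.1159] n 4 dp/row [ 0.64  0.07 -0.77] rot/row [0. 0. 0.]
```

>>> apply_moves --commands '[{"dp": [0.39, 0, -0.81], "rotation": [-0.03, -0.02, 0]}, {"dp": [0.39, 0, -0.81], "rotation": [-0.03, -0.02, 0]}, {"dp": [0.64, 0.07, -0.77], "rotation": [0, 0, 0]}, {"dp": [0.64, 0.07, -0.77], "rotation": [0, 0, 0]}]'

```text
time: 7.88
tool_pos: [0.549, -0.2803, 0.1464]
tool_rot: [-3.141, -0.699, 0.113]
ft_force: [-0.1, -0.2, 1.3]
finger_gap: 0.594
grip_force: 0.0
```

>>> apply_moves --commands '[{"dp": [0.64, 0.07, -0.77], "rotation": [0, 0, 0]}, {"dp": [0.64, 0.07, -0.77], "rotation": [0, 0, 0]}]'

```text
time: 8.12
tool_pos: [0.5745, -0.2783, 0.117]
tool_rot: [-3.138, -0.696, 0.114]
ft_force: [1.7, -2.3, 0.8]
finger_gap: 0.588
grip_force: 0.0
```

>>> apply_moves --commands '[{"dp": [0, 0, 0], "rotation": [0, 0, 0]}, {"dp": [0, 0, 0], "rotation": [0, 0, 0]}, {"dp": [0, 0, 0], "rotation": [0, 0, 0]}, {"dp": [0, 0, 0], "rotation": [0, 0, 0]}]' --hand 0 --newtons 15

```text
time: 8.62
tool_pos: [0.5745, -0.2779, 0.1191]
tool_rot: [-3.139, -0.698, 0.114]
ft_force: [-5.0, 2.4, 3.4]
finger_gap: 0.274
grip_force: 15.0
```

Run:
```python
from geo import *
dy=R.from_euler('z',PSI).apply([0,.0025,0])
plan([(togp(g)[0]+dy,togp(g)[1]) for g in (0,.2,.4,.6,.8,.9)])
```

```text
t 8.62 at [ 0.5745 -0.2779  0.1191] q [ 1.06  0.49 -0.6   2.14 -1.37  0.17  0.46] F [-5.   2.4  3.4]
-> [ 0.5745 -0.2772  0.1159] n 1 dp/row [-0.    0.04 -0.16] rot/row [-0.03 -0.01 -0.03]
-> [ 0.5654 -0.2782  0.113 ] n 1 dp/row [-0.45 -0.05 -0.15] rot/row [0. 0. 0.]
-> [ 0.5571 -0.2791  0.1083] n 1 dp/row [-0.42 -0.05 -0.23] rot/row [0. 0. 0.]
-> [ 0.5499 -0.28    0.102 ] n 1 dp/row [-0.36 -0.04 -0.31] rot/row [0. 0. 0.]
-> [ 0.5441 -0.2806  0.0945] n 1 dp/row [-0.29 -0.03 -0.38] rot/row [0. 0. 0.]
-> [ 0.5417 -0.2809  0.0903] n 1 dp/row [-0.12 -0.01 -0.21] rot/row [0. 0. 0.]
```

Run:
```python
from geo import *
from workcell import status
print(status.observe()['qpos'])
dy=R.from_euler('z',PSI).apply([0,.002,0])
plan([(togp(g,t)[0]+dy,togp(g,t)[1]) for g,t in ((0,36),(.1,32),(.2,30),(.35,30),(.5,30),(.65,30),(.8,30),(.9,30))])
```

```text
[ 1.0647334   0.49176829 -0.6000251   2.14084391 -1.36598809  0.17059957
  0.45956339]
t 8.62 at [ 0.5745 -0.2779  0.1191] q [ 1.06  0.49 -0.6   2.14 -1.37  0.17  0.46] F [-5.   2.4  3.4]
-> [ 0.5735 -0.2778  0.1151] n 1 dp/row [-0.05  0.01 -0.2 ] rot/row [-0.13  0.86 -0.03]
-> [ 0.5678 -0.2784  0.1131] n 1 dp/row [-0.28 -0.03 -0.1 ] rot/row [-0.1   0.87  0.  ]
-> [ 0.5628 -0.279   0.1111] n 1 dp/row [-0.25 -0.03 -0.1 ] rot/row [-0.05  0.43 -0.  ]
-> [ 0.5565 -0.2797  0.1077] n 1 dp/row [-0.32 -0.04 -0.17] rot/row [0. 0. 0.]
-> [ 0.5507 -0.2804  0.1035] n 1 dp/row [-0.29 -0.03 -0.21] rot/row [0. 0. 0.]
-> [ 0.5457 -0.2809  0.0984] n 1 dp/row [-0.25 -0.03 -0.25] rot/row [0. 0. 0.]
-> [ 0.5414 -0.2814  0.0926] n 1 dp/row [-0.21 -0.02 -0.29] rot/row [0. 0. 0.]
-> [ 0.5391 -0.2817  0.0884] n 1 dp/row [-0.12 -0.01 -0.21] rot/row [0. 0. 0.]
```

>>> apply_moves --commands '[{"dp": [-0.1, 0, 0], "rotation": [-0.06, 0.5, 0]}, {"dp": [-0.1, 0, -0.05], "rotation": [-0.06, 0.5, 0]}]'

```text
time: 8.88
tool_pos: [0.5713, -0.2783, 0.1182]
tool_rot: [-3.139, -0.617, 0.114]
ft_force: [8.4, 1.2, -10.7]
finger_gap: 0.272
grip_force: 15.0
```

Run:
```python
from geo import *
dy=R.from_euler('z',PSI).apply([0,.002,0])
plan([(togp(g,t)[0]+dy,togp(g,t)[1]) for g,t in ((.1,32),(.2,29),(.35,27),(.5,27),(.65,27),(.8,27),(.9,27))])
```

```text
t 8.88 at [ 0.5713 -0.2783  0.1182] q [ 0.81  0.43 -0.32  2.12 -1.14  0.26  0.16] F [  8.4   1.2 -10.7]
-> [ 0.5678 -0.2784  0.1131] n 1 dp/row [-0.18 -0.01 -0.26] rot/row [-0.11  0.72 -0.02]
-> [ 0.5625 -0.279   0.1109] n 1 dp/row [-0.27 -0.03 -0.11] rot/row [-0.07  0.65 -0.  ]
-> [ 0.5556 -0.2798  0.1073] n 1 dp/row [-0.35 -0.04 -0.18] rot/row [-0.05  0.43 -0.  ]
-> [ 0.5498 -0.2805  0.103 ] n 1 dp/row [-0.29 -0.03 -0.21] rot/row [0. 0. 0.]
-> [ 0.5448 -0.281   0.0979] n 1 dp/row [-0.25 -0.03 -0.25] rot/row [0. 0. 0.]
-> [ 0.5406 -0.2815  0.0921] n 1 dp/row [-0.21 -0.02 -0.29] rot/row [0. 0. 0.]
-> [ 0.5382 -0.2818  0.0879] n 1 dp/row [-0.12 -0.01 -0.21] rot/row [0. 0. 0.]
```

>>> apply_moves --commands '[{"dp": [-0.18, 0, -0.26], "rotation": [-0.1, 0.6, 0]}, {"dp": [-0.27, -0.03, -0.11], "rotation": [-0.07, 0.5, 0]}, {"dp": [-0.35, -0.04, -0.18], "rotation": [-0.05, 0.4, 0]}]'

```text
time: 9.25
tool_pos: [0.5594, -0.2796, 0.1107]
tool_rot: [3.136, -0.502, 0.12]
ft_force: [5.7, 3.0, 6.8]
finger_gap: 0.274
grip_force: 15.0
```

>>> apply_moves --commands '[{"dp": [-0.29, -0.03, -0.21], "rotation": [0, 0, 0]}, {"dp": [-0.25, -0.03, -0.25], "rotation": [0, 0, 0]}]'

```text
time: 9.5
tool_pos: [0.5479, -0.2809, 0.1013]
tool_rot: [3.137, -0.503, 0.12]
ft_force: [-0.5, 3.2, 12.0]
finger_gap: 0.272
grip_force: 15.0
```

Run:
```python
from geo import *
dy=R.from_euler('z',PSI).apply([0,.002,0])
plan([(togp(g,t)[0]+dy,togp(g,t)[1]) for g,t in ((.65,28),(.8,28),(.9,28))])
```

```text
t 9.50 at [ 0.5479 -0.2809  0.1013] q [ 0.61  0.41 -0.09  2.12 -0.92  0.32 -0.08] F [-0.5  3.2 12. ]
-> [ 0.5451 -0.281   0.098 ] n 1 dp/row [-0.14 -0.   -0.16] rot/row [ 0.03  0.18 -0.05]
-> [ 0.5408 -0.2815  0.0923] n 1 dp/row [-0.21 -0.02 -0.29] rot/row [0. 0. 0.]
-> [ 0.5385 -0.2818  0.0881] n 1 dp/row [-0.12 -0.01 -0.21] rot/row [0. 0. 0.]
```

>>> apply_moves --commands '[{"dp": [-0.2, 0, -0.12], "rotation": [0, 0, 0]}, {"dp": [-0.24, -0.02, -0.26], "rotation": [0, 0, 0]}, {"dp": [-0.2, -0.01, -0.2], "rotation": [0, 0, 0]}]'

```text
time: 9.88
tool_pos: [0.5338, -0.2823, 0.0879]
tool_rot: [3.137, -0.5, 0.118]
ft_force: [8.6, 1.5, -2.3]
finger_gap: 0.262
grip_force: 15.0
```

Run:
```python
from geo import *
dy=R.from_euler('z',PSI).apply([0,.002,0])
plan([(togp(g,t)[0]+dy,togp(g,t)[1]) for g,t in ((.8,28),(.95,28))])
```

```text
t 9.88 at [ 0.5338 -0.2823  0.0879] q [ 0.66  0.43 -0.14  2.15 -0.97  0.29 -0.01] F [ 8.6  1.5 -2.3]
-> [ 0.5408 -0.2815  0.0923] n 1 dp/row [0.35 0.04 0.22] rot/row [ 0.04  0.15 -0.03]
-> [ 0.5375 -0.2819  0.0859] n 1 dp/row [-0.17 -0.02 -0.32] rot/row [0. 0. 0.]
```

>>> apply_moves --commands '[{"dp": [-0.12, -0.01, -0.18], "rotation": [0, 0, 0]}, {"dp": [0, 0, 0], "rotation": [0, 0, 0]}]'

```text
time: 10.12
tool_pos: [0.5304, -0.2826, 0.0833]
tool_rot: [3.138, -0.498, 0.117]
ft_force: [5.5, 0.1, -2.0]
finger_gap: 0.266
grip_force: 15.0
```

>>> apply_moves --commands '[{"dp": [0, 0, 0], "rotation": [0, 0, 0]}, {"dp": [0, 0, 0], "rotation": [0, 0, 0]}, {"dp": [-0.48, -0.05, 0.87], "rotation": [0, 0, 0]}, {"dp": [-0.48, -0.05, 0.87], "rotation": [0, 0, 0]}, {"dp": [-0.48, -0.05, 0.87], "rotation": [0, 0, 0]}]' --hand 55

```text
time: 10.75
tool_pos: [0.4995, -0.2852, 0.1349]
tool_rot: [3.14, -0.496, 0.116]
ft_force: [-0.9, -0.0, 0.8]
finger_gap: 0.626
grip_force: 0.0
```

>>> apply_moves --commands '[{"dp": [-0.48, -0.05, 0.87], "rotation": [0, 0, 0]}, {"dp": [-0.48, -0.05, 0.87], "rotation": [0, 0, 0]}, {"dp": [-0.48, -0.05, 0.87], "rotation": [0, 0, 0]}, {"dp": [-0.3, 0, 0.95], "rotation": [0.04, -0.5, 0]}, {"dp": [-0.2, 0, 0.95], "rotation": [0.04, -0.5, 0]}]'

```text
time: 11.38
tool_pos: [0.4608, -0.2881, 0.2254]
tool_rot: [3.136, -0.577, 0.118]
ft_force: [0.7, -0.1, -0.8]
finger_gap: 0.628
grip_force: 0.0
```

Run:
```python
from geo import *
from crop import *
from workcell import eyes
p,T=tabp(1.85,45); p=p+R.from_euler('z',PSI).apply([0,.0025,0]); bk=lambda k:(p-T.apply([0,0,k]),T)
plan([bk(.06),bk(0)])
im={n:eyes.grab_frame(n)[:,:,::-1].copy() for n in('top','scene')}
o=[]
for n,(x,y) in(('top',(440,190)),('scene',(170,290))):
    for g,c in((0,(0,0,255)),(.8,(0,255,0))):   # toggle tip, ON red, OFF green
        for yy in(-.012,.012):
            b=np.array([-.078+.06*np.sin(.4-g),yy,.004+.06*np.cos(.4-g)]); u,v=proj(n,F(box(b)))[0]; im[n][int(round(v)),int(round(u))]=c
    o.append(crop(im[n],x,y,130,150,3))
cv2.imwrite("pics/c5.png",np.hstack(o))
```

```text
t 11.38 at [ 0.4608 -0.2881  0.2254] q [ 0.66  0.11  0.03  2.2  -0.83  0.56 -0.11] F [ 0.7 -0.1 -0.8]
-> [ 0.5112 -0.2844  0.3752] n 8 dp/row [0.31 0.02 0.94] rot/row [ 0.04 -0.32 -0.  ]
-> [ 0.5533 -0.2796  0.3328] n 3 dp/row [ 0.7   0.08 -0.71] rot/row [0. 0. 0.]
```

View pics/c5.png

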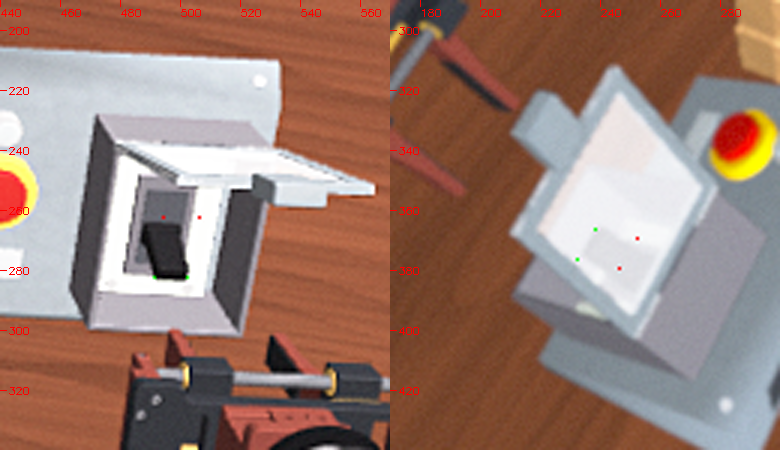

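The top view shows the toggle leaning towards the robot, its end at about (497–502, 278–282), where the model's OFF marks fall. I'll check that numerically.

Run:
```python
from geo import *
import cv2
for g in(.6,.7,.8):
    d=np.array([np.sin(.4-g),0,np.cos(.4-g)]); t=np.array([d[2],0,-d[0]])
    for k,n in((-.007,'lower'),(.007,'upper')):
        print(g,n,[proj('top',F(box(np.array([-.078,0,.004])+.06*d+k*t+[0,y+.0025,0])))[0].round(1).tolist() for y in(-.012,.012)])
im=cv2.imread('pics/c5.png')[:,:390]
g=im.max(2)
for u in(165,172,180): print(u,440+u/3,[(round(190+v/3,1),int(g[v,u])) for v in range(210,291,3)])
```

```text
0.6 lower [[501.8, 280.8], [490.3, 280.3]]
0.6 upper [[503.1, 275.4], [491.6, 274.9]]
0.7 lower [[501.1, 282.8], [489.6, 282.3]]
0.7 upper [[502.6, 277.9], [491.1, 277.4]]
0.8 lower [[500.3, 284.6], [488.9, 284.1]]
0.8 upper [[502.0, 280.1], [490.5, 279.6]]
165 495.0 [(260.0, 110), (261.0, 113), (262.0, 149), (263.0, 129), (264.0, 91), (265.0, 52), (266.0, 48), (267.0, 49), (268.0, 50), (269.0, 53), (270.0, 51), (271.0, 48), (272.0, 50), (273.0, 52), (274.0, 51), (275.0, 53), (276.0, 52), (277.0, 51), (278.0, 53), (279.0, 60), (280.0, 42), (281.0, 29), (282.0, 0), (283.0, 121), (284.0, 245), (285.0, 255), (286.0, 255)]
172 497.3333333333333 [(260.0, 112), (261.0, 112), (262.0, 113), (263.0, 113), (264.0, 91), (265.0, 54), (266.0, 52), (267.0, 48), (268.0, 48), (269.0, 52), (270.0, 53), (271.0, 55), (272.0, 51), (273.0, 48), (274.0, 52), (275.0, 46), (276.0, 48), (277.0, 51), (278.0, 56), (279.0, 57), (280.0, 40), (281.0, 28), (282.0, 0), (283.0, 112), (284.0, 240), (285.0, 255), (286.0, 255)]
180 500.0 [(260.0, 110), (261.0, 107), (262.0, 104), (263.0, 109), (264.0, 106), (265.0, 81), (266.0, 61), (267.0, 56), (268.0, 73), (269.0, 89), (270.0, 69), (271.0, 56), (272.0, 46), (273.0, 37), (274.0, 32), (275.0, 31), (276.0, 39), (277.0, 46), (278.0, 48), (279.0, 54), (280.0, 45), (281.0, 31), (282.0, 0), (283.0, 69), (284.0, 219), (285.0, 255), (286.0, 254)]
```

```bash
cat >> geo.py <<'E'
def press(h,tau=29,g=.8,l=.050):
    d=np.array([np.sin(.4-g),0,np.cos(.4-g)]); t=np.array([d[2],0,-d[0]])
    return pose(box(np.array([-.078,.0025,.004])+l*d+(.007+h)*t)[0],tau,0)
E
python3 - <<'E'
from geo import *
a,T=press(.03)
plan([(a-T.apply([0,0,.08]),T),(a,T),press(.0),press(-.006)])
E
```

```text
t 11.47 at [ 0.4606 -0.2892  0.2261] q [ 0.66  0.11  0.03  2.2  -0.83  0.56 -0.11] F [-0.1 -0.3 -0.2]
-> [ 0.5112 -0.2844  0.2114] n 3 dp/row [ 0.84  0.08 -0.24] rot/row [-0.01  0.3   0.  ]
-> [ 0.5498 -0.28    0.1414] n 4 dp/row [ 0.48  0.06 -0.87] rot/row [0. 0. 0.]
-> [ 0.5339 -0.2818  0.116 ] n 2 dp/row [-0.4  -0.05 -0.64] rot/row [0. 0. 0.]
-> [ 0.5308 -0.2821  0.1109] n 1 dp/row [-0.16 -0.02 -0.25] rot/row [0. 0. 0.]
```

>>> apply_moves --commands '[{"dp": [0.84, 0.08, -0.24], "rotation": [0, 0.3, 0]}, {"dp": [0.84, 0.08, -0.24], "rotation": [0, 0.3, 0]}, {"dp": [0.84, 0.08, -0.24], "rotation": [0, 0.3, 0]}]' --hand 0

```text
time: 11.85
tool_pos: [0.5122, -0.2831, 0.2094]
tool_rot: [-3.137, -0.503, 0.113]
ft_force: [-0.6, -1.3, 0.0]
finger_gap: 0.324
grip_force: 0.0
```

>>> apply_moves --commands '[{"dp": [0.48, 0.06, -0.87], "rotation": [0, 0, 0]}, {"dp": [0.48, 0.06, -0.87], "rotation": [0, 0, 0]}, {"dp": [0.48, 0.06, -0.87], "rotation": [0, 0, 0]}, {"dp": [0.48, 0.06, -0.87], "rotation": [0, 0, 0]}]'

```text
time: 12.35
tool_pos: [0.5495, -0.2784, 0.1385]
tool_rot: [-3.136, -0.503, 0.112]
ft_force: [0.2, 0.3, 0.1]
finger_gap: 0.003
grip_force: 0.0
```

>>> apply_moves --commands '[{"dp": [-0.4, -0.05, -0.64], "rotation": [0, 0, 0]}, {"dp": [-0.36, -0.05, -0.58], "rotation": [0, 0, 0]}]'

```text
time: 12.6
tool_pos: [0.5404, -0.2802, 0.1207]
tool_rot: [-3.139, -0.515, 0.115]
ft_force: [-8.1, 12.9, 71.3]
finger_gap: 0.009
grip_force: 28.1
```

Run:
```python
from geo import *
plan([press(.0),press(-.006)])
```

```text
t 12.60 at [ 0.5404 -0.2802  0.1207] q [ 0.64  0.37 -0.12  2.13 -0.88  0.35 -0.12] F [-8.1 12.9 71.3]
-> [ 0.5339 -0.2818  0.116 ] n 1 dp/row [-0.32 -0.08 -0.23] rot/row [-0.04  0.1  -0.04]
-> [ 0.5308 -0.2821  0.1109] n 1 dp/row [-0.16 -0.02 -0.25] rot/row [0. 0. 0.]
```

>>> apply_moves --commands '[{"dp": [0.3, 0.04, 0.5], "rotation": [0, 0, 0]}, {"dp": [-0.3, -0.03, 0.9], "rotation": [0, 0, 0]}, {"dp": [-0.48, -0.05, 0.87], "rotation": [0, 0, 0]}, {"dp": [-0.48, -0.05, 0.87], "rotation": [0, 0, 0]}, {"dp": [-0.48, -0.05, 0.87], "rotation": [0, 0, 0]}]' --hand 60

```text
time: 13.22
tool_pos: [0.5051, -0.2832, 0.1958]
tool_rot: [-3.136, -0.503, 0.112]
ft_force: [1.3, -0.2, 0.2]
finger_gap: 0.537
grip_force: 0.0
```

>>> apply_moves --commands '[{"dp": [-0.48, -0.05, 0.87], "rotation": [0.04, -0.4, 0]}, {"dp": [-0.48, -0.05, 0.87], "rotation": [0.04, -0.4, 0]}, {"dp": [-0.2, -0.05, 0.9], "rotation": [0.04, -0.4, 0]}, {"dp": [0, 0, 1], "rotation": [0.04, -0.4, 0]}, {"dp": [0, 0, 1], "rotation": [0.04, -0.4, 0]}]'

```text
time: 13.85
tool_pos: [0.4833, -0.2863, 0.2907]
tool_rot: [-3.141, -0.668, 0.115]
ft_force: [-0.0, -0.0, -0.4]
finger_gap: 0.682
grip_force: 0.0
```

Run:
```python
from geo import *
from crop import *
from workcell import eyes
p,T=tabp(1.85,45); p=p+R.from_euler('z',PSI).apply([0,.0025,0]); bk=lambda k:(p-T.apply([0,0,k]),T)
plan([bk(.06),bk(0)])
im=eyes.grab_frame('top')
c=crop(im[:,:,::-1],440,190,130,150,3); g=c.max(2)
for u in(165,172,180): print([(round(190+v/3,1),int(g[v,u])) for v in range(264,288,3)])
cv2.imwrite('pics/c6.png',c)
```

```text
t 13.85 at [ 0.4833 -0.2863  0.2907] q [ 0.68  0.05  0.02  2.14 -0.85  0.64 -0.14] F [-0.  -0.  -0.4]
-> [ 0.5112 -0.2844  0.3752] n 5 dp/row [0.28 0.02 0.84] rot/row [ 0.03 -0.29 -0.01]
-> [ 0.5533 -0.2796  0.3328] n 3 dp/row [ 0.7   0.08 -0.71] rot/row [0. 0. 0.]
[(278.0, 49), (279.0, 48), (280.0, 52), (281.0, 57), (282.0, 37), (283.0, 10), (284.0, 30), (285.0, 193)]
[(278.0, 47), (279.0, 50), (280.0, 52), (281.0, 56), (282.0, 39), (283.0, 15), (284.0, 31), (285.0, 189)]
[(278.0, 29), (279.0, 35), (280.0, 50), (281.0, 52), (282.0, 39), (283.0, 9), (284.0, 0), (285.0, 117)]
```

The press moved the toggle's edge from row 283.3 to 284.7, past the 284.4 predicted for OFF, so it is on its stop. Next I regrip the tab.

>>> apply_moves --commands '[{"dp": [0.1, 0.02, 0.84], "rotation": [0.03, -0.29, 0]}, {"dp": [0.1, 0.02, 0.84], "rotation": [0.03, -0.29, 0]}, {"dp": [0.2, 0.02, 0.84], "rotation": [0.03, -0.29, 0]}, {"dp": [0.45, 0.02, 0.84], "rotation": [0.03, -0.29, 0]}, {"dp": [0.55, 0.02, 0.84], "rotation": [0.03, -0.29, 0]}]'

```text
time: 14.52
tool_pos: [0.5118, -0.2843, 0.3746]
tool_rot: [3.141, -0.784, 0.116]
ft_force: [-0.2, -0.4, 0.1]
finger_gap: 0.682
grip_force: 0.0
```

>>> apply_moves --commands '[{"dp": [0.7, 0.08, -0.71], "rotation": [0, 0, 0]}, {"dp": [0.7, 0.08, -0.71], "rotation": [0, 0, 0]}, {"dp": [0.7, 0.08, -0.71], "rotation": [0, 0, 0]}]'

```text
time: 14.9
tool_pos: [0.5538, -0.2787, 0.3285]
tool_rot: [-3.14, -0.78, 0.116]
ft_force: [1.0, -0.4, -0.2]
finger_gap: 0.685
grip_force: 0.0
```

>>> apply_moves --commands '[{"dp": [0, 0, 0], "rotation": [0, 0, 0]}, {"dp": [0, 0, 0], "rotation": [0, 0, 0]}, {"dp": [0, 0, 0], "rotation": [0, 0, 0]}, {"dp": [0, 0, 0], "rotation": [0, 0, 0]}]' --hand 0 --newtons 12

```text
time: 15.4
tool_pos: [0.5529, -0.28, 0.3314]
tool_rot: [3.14, -0.783, 0.116]
ft_force: [-0.4, 0.4, 1.0]
finger_gap: 0.337
grip_force: 12.0
```

Run:
```python
from fit import *
a=cur(); A=np.linspace(a,.0,11)[1:]
dy=R.from_euler('z',PSI).apply([0,.0025,0])
plan([(tabp(x,t)[0]+dy,tabp(x,t)[1]) for x,t in zip(A,np.linspace(42.5,20,10))])
```

```text
cover a 1.845 r 0.1689 dy 0.0021 tau 44.85889547050182
t 15.40 at [ 0.5529 -0.28    0.3314] q [ 0.64  0.08 -0.02  2.07 -0.99  0.6  -0.09] F [-0.4  0.4  1. ]
-> [ 0.5238 -0.2829  0.319 ] n 2 dp/row [-0.73 -0.07 -0.31] rot/row [-0.02  0.26 -0.01]
-> [ 0.4979 -0.2859  0.3006] n 2 dp/row [-0.65 -0.07 -0.46] rot/row [-0.03  0.27 -0.  ]
-> [ 0.4757 -0.2884  0.2778] n 2 dp/row [-0.55 -0.06 -0.57] rot/row [-0.03  0.27 -0.  ]
-> [ 0.4579 -0.2905  0.2514] n 2 dp/row [-0.44 -0.05 -0.66] rot/row [-0.03  0.27  0.  ]
-> [ 0.4452 -0.2919  0.2222] n 2 dp/row [-0.32 -0.04 -0.73] rot/row [-0.03  0.27  0.  ]
-> [ 0.4379 -0.2927  0.1913] n 2 dp/row [-0.18 -0.02 -0.77] rot/row [-0.03  0.27 -0.  ]
-> [ 0.4363 -0.2929  0.1598] n 2 dp/row [-0.04 -0.   -0.79] rot/row [-0.03  0.27  0.  ]
-> [ 0.4404 -0.2925  0.1285] n 2 dp/row [ 0.1   0.01 -0.78] rot/row [-0.03  0.27 -0.  ]
-> [ 0.45   -0.2914  0.0987] n 2 dp/row [ 0.24  0.03 -0.75] rot/row [-0.03  0.27  0.  ]
-> [ 0.4649 -0.2897  0.0713] n 2 dp/row [ 0.37  0.04 -0.69] rot/row [-0.03  0.27 -0.  ]
```

Tab gripped (30 mm), so I swing it down along the arc.

>>> apply_moves --commands '[{"dp": [-0.74, -0.07, -0.28], "rotation": [-0.03, 0.27, 0]}, {"dp": [-0.72, -0.07, -0.34], "rotation": [-0.03, 0.27, 0]}, {"dp": [-0.67, -0.07, -0.42], "rotation": [-0.03, 0.27, 0]}, {"dp": [-0.63, -0.07, -0.49], "rotation": [-0.03, 0.27, 0]}]'

```text
time: 15.9
tool_pos: [0.4971, -0.2859, 0.3]
tool_rot: [3.14, -0.694, 0.115]
ft_force: [7.3, -2.5, -6.3]
finger_gap: 0.339
grip_force: 12.0
```

>>> apply_moves --commands '[{"dp": [-0.57, -0.06, -0.55], "rotation": [-0.03, 0.27, 0]}, {"dp": [-0.53, -0.06, -0.6], "rotation": [-0.03, 0.27, 0]}, {"dp": [-0.47, -0.05, -0.64], "rotation": [-0.03, 0.27, 0]}, {"dp": [-0.41, -0.05, -0.68], "rotation": [-0.03, 0.27, 0]}]'

```text
time: 16.4
tool_pos: [0.4575, -0.2902, 0.2503]
tool_rot: [3.141, -0.607, 0.115]
ft_force: [0.8, -1.3, 1.2]
finger_gap: 0.342
grip_force: 12.0
```

Run:
```python
from fit import *
a=cur(); A=np.linspace(a,.0,8)[1:]
dy=R.from_euler('z',PSI).apply([0,.0022,0])
plan([(tabp(x,t)[0]+dy,tabp(x,t)[1]) for x,t in zip(A,np.linspace(32,20,7))])
```

```text
cover a 1.100 r 0.1698 dy 0.0029 tau 34.79384349755484
t 16.40 at [ 0.4575 -0.2902  0.2503] q [ 0.68  0.08  0.03  2.19 -0.83  0.61 -0.11] F [ 0.8 -1.3  1.2]
-> [ 0.4462 -0.2921  0.2255] n 2 dp/row [-0.28 -0.05 -0.62] rot/row [-0.03  0.3  -0.01]
-> [ 0.4392 -0.2929  0.1994] n 2 dp/row [-0.18 -0.02 -0.65] rot/row [-0.02  0.22 -0.  ]
-> [ 0.4362 -0.2932  0.1726] n 2 dp/row [-0.07 -0.01 -0.67] rot/row [-0.02  0.22  0.  ]
-> [ 0.4374 -0.2931  0.1457] n 2 dp/row [ 0.03  0.   -0.67] rot/row [-0.02  0.22 -0.  ]
-> [ 0.4427 -0.2925  0.1195] n 2 dp/row [ 0.13  0.02 -0.66] rot/row [-0.02  0.22  0.  ]
-> [ 0.4519 -0.2914  0.0944] n 2 dp/row [ 0.23  0.03 -0.63] rot/row [-0.02  0.22 -0.  ]
-> [ 0.4649 -0.29    0.0713] n 2 dp/row [ 0.33  0.04 -0.58] rot/row [-0.02  0.22 -0.  ]
```

>>> apply_moves --commands '[{"dp": [-0.3, -0.04, -0.61], "rotation": [-0.02, 0.25, 0]}, {"dp": [-0.26, -0.04, -0.63], "rotation": [-0.02, 0.25, 0]}, {"dp": [-0.2, -0.02, -0.64], "rotation": [-0.02, 0.22, 0]}, {"dp": [-0.15, -0.02, -0.66], "rotation": [-0.02, 0.22, 0]}]'

```text
time: 16.9
tool_pos: [0.4398, -0.292, 0.199]
tool_rot: [-3.138, -0.532, 0.114]
ft_force: [-0.8, -2.1, 1.3]
finger_gap: 0.341
grip_force: 12.0
```

>>> apply_moves --commands '[{"dp": [-0.1, -0.01, -0.67], "rotation": [-0.02, 0.22, 0]}, {"dp": [-0.04, 0, -0.67], "rotation": [-0.02, 0.22, 0]}, {"dp": [0.01, 0, -0.67], "rotation": [-0.02, 0.22, 0]}, {"dp": [0.06, 0, -0.67], "rotation": [-0.02, 0.22, 0]}]'

```text
time: 17.4
tool_pos: [0.4388, -0.2921, 0.1455]
tool_rot: [-3.137, -0.461, 0.113]
ft_force: [-0.3, -2.7, 1.6]
finger_gap: 0.339
grip_force: 12.0
```

Run:
```python
from fit import *
a=cur(); A=np.linspace(a,-.02,5)[1:]
dy=R.from_euler('z',PSI).apply([0,.0025,0])
plan([(tabp(x,t)[0]+dy,tabp(x,t)[1]) for x,t in zip(A,np.linspace(23.5,20,4))])
```

```text
cover a 0.468 r 0.1686 dy 0.0030 tau 26.41574888063945
t 17.40 at [ 0.4388 -0.2921  0.1455] q [ 0.65  0.23  0.02  2.23 -0.79  0.47 -0.1 ] F [-0.3 -2.7  1.6]
-> [ 0.441  -0.2924  0.1246] n 2 dp/row [ 0.06 -0.01 -0.52] rot/row [-0.06  0.31 -0.01]
-> [ 0.4473 -0.2917  0.1049] n 1 dp/row [ 0.32  0.04 -0.99] rot/row [-0.03  0.25 -0.  ]
-> [ 0.456  -0.2907  0.0861] n 1 dp/row [ 0.43  0.05 -0.94] rot/row [-0.03  0.25  0.  ]
-> [ 0.4669 -0.2894  0.0685] n 1 dp/row [ 0.54  0.06 -0.88] rot/row [-0.03  0.25 -0.  ]
```

>>> apply_moves --commands '[{"dp": [0.06, -0.01, -0.52], "rotation": [-0.03, 0.3, 0]}, {"dp": [0.1, 0, -0.52], "rotation": [-0.03, 0.3, 0]}, {"dp": [0.16, 0.02, -0.5], "rotation": [0, 0.13, 0]}, {"dp": [0.17, 0.02, -0.49], "rotation": [0, 0.13, 0]}]'

```text
time: 17.9
tool_pos: [0.4488, -0.291, 0.1051]
tool_rot: [-3.133, -0.393, 0.112]
ft_force: [-0.3, -0.4, 1.5]
finger_gap: 0.342
grip_force: 12.0
```

>>> apply_moves --commands '[{"dp": [0.21, 0.02, -0.48], "rotation": [0, 0.13, 0]}, {"dp": [0.22, 0.02, -0.47], "rotation": [0, 0.13, 0]}, {"dp": [0.26, 0.03, -0.44], "rotation": [0, 0.13, 0]}, {"dp": [0.2, 0.02, -0.33], "rotation": [0, 0.1, 0]}]'

```text
time: 18.4
tool_pos: [0.4664, -0.2892, 0.0711]
tool_rot: [-3.128, -0.354, 0.111]
ft_force: [-7.9, 3.8, 17.5]
finger_gap: 0.338
grip_force: 12.0
```

Run:
```python
from fit import *
a=cur(); plan([tabp(0,20)])
```

```text
cover a -0.006 r 0.1688 dy 0.0026 tau 20.271776098453433
t 18.40 at [ 0.4664 -0.2892  0.0711] q [ 0.55  0.4   0.04  2.18 -0.73  0.38 -0.21] F [-7.9  3.8 17.5]
-> [ 0.4652 -0.2922  0.0713] n 1 dp/row [-0.06 -0.15  0.01] rot/row [-0.17  0.04 -0.02]
```

>>> apply_moves --commands '[{"dp": [0, 0, 0], "rotation": [0, 0, 0]}, {"dp": [0, 0, 0], "rotation": [0, 0, 0]}, {"dp": [-0.3, -0.04, 0.85], "rotation": [0, 0, 0]}, {"dp": [-0.34, -0.04, 0.94], "rotation": [0, 0, 0]}, {"dp": [-0.34, -0.04, 0.94], "rotation": [0, 0, 0]}]' --hand 60

```text
time: 19.02
tool_pos: [0.4461, -0.2926, 0.1277]
tool_rot: [-3.13, -0.355, 0.11]
ft_force: [-0.0, -1.0, -0.2]
finger_gap: 0.677
grip_force: 0.0
```

>>> apply_moves --commands '[{"dp": [-0.34, -0.04, 0.94], "rotation": [-0.05, 0.43, 0]}, {"dp": [-0.34, -0.04, 0.94], "rotation": [-0.05, 0.43, 0]}, {"dp": [-0.2, 0.0, 1], "rotation": [-0.05, 0.43, 0]}, {"dp": [-0.2, 0.0, 1], "rotation": [-0.05, 0.43, 0]}, {"dp": [-0.2, 0, 1], "rotation": [-0.05, 0.43, 0]}]'

```text
time: 19.65
tool_pos: [0.4201, -0.2942, 0.2256]
tool_rot: [-3.131, -0.181, 0.109]
ft_force: [1.2, -0.4, -0.0]
finger_gap: 0.683
grip_force: 0.0
```

Run:
```python
from geo import *
from crop import *
from workcell import eyes
im={n:eyes.grab_frame(n)[:,:,::-1].copy() for n in('top','scene')}; o=[]
for n,(x,y) in(('top',(440,205)),('scene',(175,300))):
    for a,c in((0,(0,255,0)),(.05,(0,0,255))):
        for P in [(-.186,-.0125,.007),(-.186,.0175,.007),(-.146,-.0545,.0025),(-.146,.0595,.0025)]:
            u,v=proj(n,F(box(cov(P,a))))[0]; im[n][int(round(v)),int(round(u))]=c
    o.append(crop(im[n],x,y,120,135,3))
cv2.imwrite("pics/c7.png",np.hstack(o))
# lever push: closed finger pose relative to lever angle
G=frame(.5568,.2644,.118)
def lev(th,r,off): return G(np.array([-r*np.sin(th)+off*np.cos(th),-.02-r*np.cos(th)-off*np.sin(th),0]))[0][:2]
print(lev(.158,.095,0),lev(.158,.1,.06),lev(1.571,.1,.03)); plan([])
```

```text
[0.55535554 0.14961507] [0.6151076  0.14221971] [0.46337325 0.20299457]
t 19.75 at [ 0.4221 -0.2948  0.2269] q [ 0.3   0.14  0.29  2.04 -0.22  0.84 -0.73] F [ 0.7  0.5 -1.1]
```

View pics/c7.png

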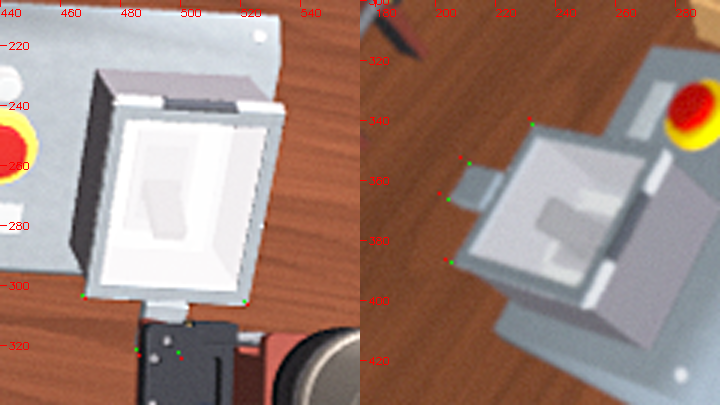

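The cover is shut: in the scene view the a=0 marks sit on its corners at (202,366), (210,354) and (231,341). The toggle is visible in OFF through it. Next is the valve.

```bash
cat >> geo.py <<'E'
G=frame(.5568,.2644,.118)
def lev(th,off,z=.168,r=.1): return np.r_[G(np.array([-r*np.sin(th)+off*np.cos(th),-.02-r*np.cos(th)-off*np.sin(th),0]))[0][:2],z],tool(0)
E
python3 - <<'E'
from geo import *
plan([lev(.158,.04,.27),lev(.158,.04)])
E
```

```text
t 19.75 at [ 0.4221 -0.2948  0.2269] q [ 0.3   0.14  0.29  2.04 -0.22  0.84 -0.73] F [ 0.7  0.5 -1.1]
-> [0.5951 0.143  0.27  ] n 22 dp/row [0.39 1.   0.1 ] rot/row [-0.02  0.1   0.  ]
-> [0.5951 0.143  0.168 ] n 6 dp/row [ 0.    0.   -0.85] rot/row [0. 0. 0.]
```

>>> apply_moves --commands '[{"dp": [0.38, 0.99, 0.4], "rotation": [-0.02, 0.1, 0]}, {"dp": [0.38, 0.99, 0.4], "rotation": [-0.02, 0.1, 0]}, {"dp": [0.38, 0.99, 0.4], "rotation": [-0.02, 0.1, 0]}, {"dp": [0.38, 0.99, 0.4], "rotation": [-0.02, 0.1, 0]}, {"dp": [0.38, 0.99, 0.4], "rotation": [-0.02, 0.1, 0]}]' --hand 0

```text
time: 20.38
tool_pos: [0.4584, -0.1943, 0.2634]
tool_rot: [-3.133, -0.14, 0.11]
ft_force: [0.6, -0.4, -0.2]
finger_gap: 0.15
grip_force: 0.0
```

>>> apply_moves --commands '[{"dp": [0.38, 0.99, 0.1], "rotation": [-0.02, 0.1, 0]}, {"dp": [0.38, 0.99, 0.1], "rotation": [-0.02, 0.1, 0]}, {"dp": [0.38, 0.99, 0.1], "rotation": [-0.02, 0.1, 0]}, {"dp": [0.38, 0.99, 0.1], "rotation": [-0.02, 0.1, 0]}, {"dp": [0.38, 0.99, 0.1], "rotation": [-0.02, 0.1, 0]}]'

```text
time: 21.0
tool_pos: [0.4965, -0.0955, 0.2732]
tool_rot: [-3.136, -0.1, 0.111]
ft_force: [0.7, -0.5, -0.5]
finger_gap: 0.007
grip_force: 0.0
```

>>> apply_moves --commands '[{"dp": [0.4, 0.99, 0], "rotation": [-0.02, 0.1, 0]}, {"dp": [0.4, 0.99, 0], "rotation": [-0.02, 0.1, 0]}, {"dp": [0.4, 0.99, 0], "rotation": [-0.02, 0.1, 0]}, {"dp": [0.4, 0.99, 0], "rotation": [-0.02, 0.1, 0]}, {"dp": [0.4, 0.99, 0], "rotation": [-0.02, 0.1, 0]}]'

```text
time: 21.62
tool_pos: [0.5366, 0.0034, 0.2732]
tool_rot: [-3.14, -0.059, 0.111]
ft_force: [0.3, 0.1, 0.1]
finger_gap: 0.005
grip_force: 0.0
```

>>> apply_moves --commands '[{"dp": [0.4, 0.99, 0], "rotation": [-0.02, 0.1, 0]}, {"dp": [0.4, 0.99, 0], "rotation": [-0.02, 0.1, 0]}, {"dp": [0.4, 0.99, 0], "rotation": [-0.02, 0.1, 0]}, {"dp": [0.4, 0.99, 0], "rotation": [-0.02, 0.1, 0]}, {"dp": [0.4, 0.99, 0], "rotation": [-0.02, 0.1, 0]}]'

```text
time: 22.25
tool_pos: [0.5776, 0.1035, 0.2736]
tool_rot: [3.139, -0.018, 0.112]
ft_force: [0.0, 1.0, 0.3]
finger_gap: 0.004
grip_force: 0.0
```

Run:
```python
from geo import *
plan([lev(.158,.04,.24),lev(.158,.04)])
```

```text
t 22.25 at [0.5776 0.1035 0.2736] q [-0.27  0.28 -0.02  1.73  0.01  1.12 -1.75] F [0.  1.  0.3]
-> [0.5951 0.143  0.24  ] n 2 dp/row [ 0.44  0.99 -0.84] rot/row [0.   0.11 0.01]
-> [0.5951 0.143  0.168 ] n 4 dp/row [ 0.   0.  -0.9] rot/row [0. 0. 0.]
```

>>> apply_moves --commands '[{"dp": [0.44, 0.99, -0.84], "rotation": [0, 0.11, 0]}, {"dp": [0.44, 0.99, -0.84], "rotation": [0, 0.11, 0]}, {"dp": [0, 0, 0], "rotation": [0, 0, 0]}]'

```text
time: 22.62
tool_pos: [0.5941, 0.144, 0.2384]
tool_rot: [3.141, 0.002, 0.115]
ft_force: [-0.6, 0.3, 0.2]
finger_gap: -0.001
grip_force: 0.0
```

Run:
```python
from geo import *
from crop import *
from workcell import eyes
plan([lev(.158,.04)])
im={n:eyes.grab_frame(n)[:,:,::-1].copy() for n in('top','scene')}
cv2.imwrite("pics/c8.png",np.hstack([crop(im['top'],210,170,130,120,3),crop(im['scene'],300,170,120,120,3)]))
```

```text
t 22.62 at [0.5941 0.144  0.2384] q [-0.32  0.36 -0.03  1.69  0.01  1.09 -1.81] F [-0.6  0.3  0.2]
-> [0.5951 0.143  0.168 ] n 4 dp/row [ 0.01 -0.01 -0.88] rot/row [ 0.   -0.01 -0.  ]
```

View pics/c8.png

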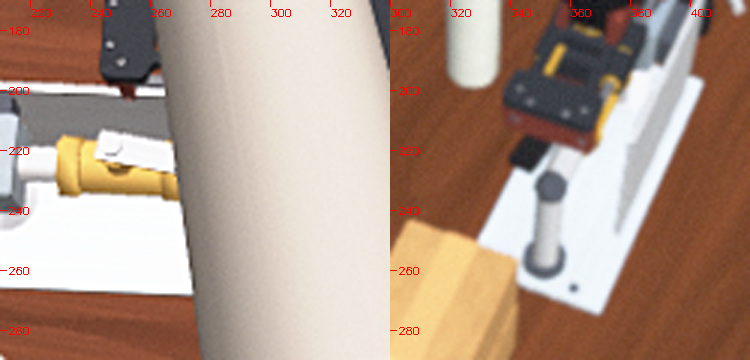

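The arm hides the lever in both views, so I go by the fitted geometry and descend while watching the force.

>>> apply_moves --commands '[{"dp": [0, 0, -0.85], "rotation": [0, 0, 0]}, {"dp": [0, 0, -0.85], "rotation": [0, 0, 0]}]'

```text
time: 22.98
tool_pos: [0.5946, 0.141, 0.2053]
tool_rot: [3.141, -0.002, 0.111]
ft_force: [0.0, -0.2, 0.6]
finger_gap: 0.004
grip_force: 0.0
```

>>> apply_moves --commands '[{"dp": [0, 0, -0.9], "rotation": [0, 0, 0]}, {"dp": [0, 0, -0.9], "rotation": [0, 0, 0]}]'

```text
time: 23.22
tool_pos: [0.5943, 0.1416, 0.1685]
tool_rot: [3.141, -0.0, 0.112]
ft_force: [0.1, -1.6, -0.3]
finger_gap: 0.003
grip_force: 0.0
```

Run:
```python
from geo import *
plan([lev(th,.025) for th in np.r_[.158,np.linspace(.3,1.571,8),1.65]])
```

```text
t 23.23 at [0.5943 0.1416 0.1685] q [-0.31  0.43 -0.03  1.77  0.02  0.95 -1.81] F [ 0.1 -1.6 -0.3]
-> [0.5801 0.1436 0.168 ] n 1 dp/row [-0.71  0.1  -0.02] rot/row [0.01 0.01 0.03]
-> [0.5656 0.1417 0.168 ] n 1 dp/row [-0.72 -0.1   0.  ] rot/row [0. 0. 0.]
-> [0.547  0.1422 0.168 ] n 1 dp/row [-0.93  0.03  0.  ] rot/row [0. 0. 0.]
-> [0.5287 0.1461 0.168 ] n 1 dp/row [-0.91  0.19  0.  ] rot/row [0. 0. 0.]
-> [0.5114 0.1532 0.168 ] n 1 dp/row [-0.86  0.36  0.  ] rot/row [0. 0. 0.]
-> [0.4957 0.1633 0.168 ] n 1 dp/row [-0.79  0.51  0.  ] rot/row [0. 0. 0.]
-> [0.4821 0.1761 0.168 ] n 1 dp/row [-0.68  0.64  0.  ] rot/row [0. 0. 0.]
-> [0.471  0.1912 0.168 ] n 1 dp/row [-0.55  0.75  0.  ] rot/row [0. 0. 0.]
-> [0.4628 0.208  0.168 ] n 1 dp/row [-0.41  0.84  0.  ] rot/row [0. 0. 0.]
-> [0.4602 0.2157 0.168 ] n 1 dp/row [-0.13  0.39  0.  ] rot/row [0. 0. 0.]
```

>>> apply_moves --commands '[{"dp": [-0.71, 0.05, 0], "rotation": [0, 0, 0]}, {"dp": [-0.72, -0.05, 0], "rotation": [0, 0, 0]}, {"dp": [-0.93, 0.03, 0], "rotation": [0, 0, 0]}]'

```text
time: 23.6
tool_pos: [0.548, 0.143, 0.1712]
tool_rot: [-3.141, -0.005, 0.112]
ft_force: [3.8, 2.1, -1.1]
finger_gap: 0.004
grip_force: 1.8
```

>>> apply_moves --commands '[{"dp": [-0.91, 0.19, 0], "rotation": [0, 0, 0]}, {"dp": [-0.86, 0.36, 0], "rotation": [0, 0, 0]}, {"dp": [-0.79, 0.51, 0], "rotation": [0, 0, 0]}]'

```text
time: 23.98
tool_pos: [0.4961, 0.1641, 0.1711]
tool_rot: [3.142, -0.004, 0.111]
ft_force: [4.8, -0.9, 0.9]
finger_gap: 0.008
grip_force: 1.7
```

Run:
```python
from geo import *
plan([lev(th,.025) for th in np.r_[1.2,1.39,1.571,1.65]])
```

```text
t 23.98 at [0.4961 0.1641 0.1711] q [-0.39  0.29 -0.06  1.97  0.02  0.88 -1.92] F [ 4.8 -0.9  0.9]
-> [0.4826 0.1755 0.168 ] n 1 dp/row [-0.68  0.57 -0.15] rot/row [-0.01  0.05  0.03]
-> [0.4709 0.1912 0.168 ] n 1 dp/row [-0.58  0.78  0.  ] rot/row [0. 0. 0.]
-> [0.4628 0.208  0.168 ] n 1 dp/row [-0.41  0.84  0.  ] rot/row [0. 0. 0.]
-> [0.4602 0.2157 0.168 ] n 1 dp/row [-0.13  0.39  0.  ] rot/row [0. 0. 0.]
```

Contact force is 4–5 N, as expected for the valve friction.

>>> apply_moves --commands '[{"dp": [-0.68, 0.57, 0], "rotation": [0, 0, 0]}, {"dp": [-0.58, 0.78, 0], "rotation": [0, 0, 0]}, {"dp": [-0.38, 0.84, 0], "rotation": [0, 0, 0]}]'

```text
time: 24.35
tool_pos: [0.4621, 0.2075, 0.1699]
tool_rot: [3.14, -0.0, 0.112]
ft_force: [2.2, -2.5, 0.5]
finger_gap: 0.01
grip_force: 1.6
```

>>> apply_moves --commands '[{"dp": [-0.05, 0.3, 0], "rotation": [0, 0, 0]}, {"dp": [0, 0.15, 0], "rotation": [0, 0, 0]}]'

```text
time: 24.6
tool_pos: [0.4605, 0.2147, 0.1692]
tool_rot: [3.138, 0.004, 0.112]
ft_force: [-3.7, -10.5, 6.8]
finger_gap: 0.003
grip_force: 4.7
```

>>> apply_moves --commands '[{"dp": [0, 0.15, 0], "rotation": [0, 0, 0]}, {"dp": [0, 0.1, 0], "rotation": [0, 0, 0]}]'

```text
time: 24.85
tool_pos: [0.4606, 0.2148, 0.169]
tool_rot: [3.132, 0.006, 0.108]
ft_force: [-4.6, -19.8, 12.4]
finger_gap: 0.004
grip_force: 9.9
```

>>> apply_moves --commands '[{"dp": [0, -0.9, 0], "rotation": [0, 0, 0]}, {"dp": [0, -0.9, 0.2], "rotation": [0, 0, 0]}, {"dp": [0, -0.5, 1], "rotation": [0, 0, 0]}, {"dp": [0, -0.5, 1], "rotation": [0, 0, 0]}, {"dp": [0, -0.8, 1], "rotation": [0, 0, 0]}]'

```text
time: 25.48
tool_pos: [0.4623, 0.1491, 0.2348]
tool_rot: [-3.141, -0.001, 0.112]
ft_force: [0.1, -0.2, -0.9]
finger_gap: 0.007
grip_force: 0.0
```

>>> apply_moves --commands '[{"dp": [0, -1, 0.8], "rotation": [0, 0, 0]}, {"dp": [0, -1, 0.6], "rotation": [0, 0, 0]}, {"dp": [0, -1, 0], "rotation": [0, 0, 0]}, {"dp": [0, -1, 0], "rotation": [0, 0, 0]}, {"dp": [0, 0, 0], "rotation": [0, 0, 0]}]'

```text
time: 26.1
tool_pos: [0.4623, 0.0679, 0.2622]
tool_rot: [3.142, -0.001, 0.109]
ft_force: [0.1, 0.8, 0.1]
finger_gap: 0.007
grip_force: 0.0
```

Run:
```python
from geo import *
from crop import *
from workcell import eyes
plan([])
im={n:eyes.grab_frame(n)[:,:,::-1].copy() for n in('top','scene')}
for n in im:
  for th,c in((1.571,(0,255,0)),(1.45,(0,0,255))):
    for r in(.045,.127):
        u,v=proj(n,np.r_[lev(th,0,r=r)[0][:2],.189])[0]; im[n][int(round(v)),int(round(u))]=c
cv2.imwrite("pics/c9.png",np.hstack([crop(im['top'],170,170,150,160,3),im['scene'][140:300,290:400].repeat(3,0).repeat(3,1)]))
cv2.imwrite("pics/c10.png",im['scene'])
```

```text
t 26.10 at [0.4623 0.0679 0.2622] q [-0.28  0.09  0.    1.99  0.    1.06 -1.74] F [0.1 0.8 0.1]
```

View pics/c9.png

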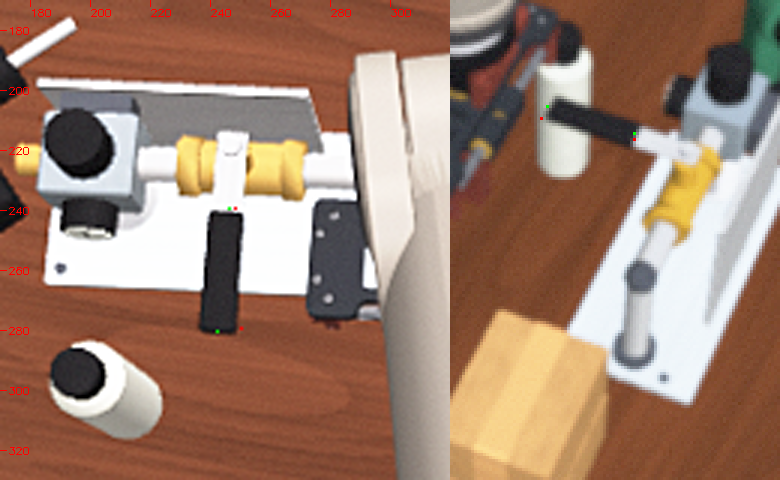

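In both views the lever lies across the pipe on the closed marks, and the can is upright and untouched. The gripper is clear of everything, so I'm handing in.

```bash
python3 -c "
from workcell import ctrl
print(ctrl.sign_off())"
```

```text
the job is handed in; nothing more can be done
None
```

The job is done and handed in at about 26 s of the 72 s limit: breaker toggle at its OFF stop, cover shut, valve lever at its closed stop, gripper clear of everything; the highest wrist force I saw was about 72 N, while pressing the toggle home.

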